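# Loosen a left-hand gauge screw to its mark and bring the feeler to the pot

## Robot

A 6-joint arm with a two-finger parallel gripper is mounted at the origin on the work surface. World frame = base frame: x ahead of the robot, y to its left, z up, the work surface at z = 0. Lengths are in m, angles in rad, forces in N, time in s.
With the tool pointing down it reaches from about 0.4 to 0.925 m from the base axis. Payload 3.4 kg.
Tool frame: the origin (TCP) lies at the centre of the arm's flange, where the gripper is bolted on; the fingertips stand 173 mm ahead of it and the grasp point (between the pads) lies 155 mm ahead of it (r.grip_depth is the distance from the TCP to the grasp point, in m); z points along the fingers, y is the line along which they close (so a half turn about z gives the same grasp; the last joint's range is limited). The gripper opens to 85 mm and grips with 20 to 120 N. Pads are 22 mm wide; open, the fingers measure 114 mm over their backs; the gripper's body (76 mm by 85 mm) begins 54 mm behind the grasp point. The pads swing forward as they close: fully open they stand 13 mm farther back than shut.
Start: joints at [1.103, 0.307, 1.506, -0, 1.328, -0.073], TCP at [0.221, 0.531, 0.405] pointing down, gripper open.
Joint ranges: [-3.12, 3.12], [-1.05, 2.28], [0.14, 2.33], [-1.42, 4.57], [0.1, 2.73], [-2.68, 2.68]. Speed limits (rad/s): [2.57, 2.57, 3.14, 3.14, 3.14, 3.14].

## Interface

Orientations are given as a unit quaternion [w, x, y, z].
In Python, from cell import r gives the robot as it stands.
- The arm moves only by the tool carry_out, never from a script. Its argument "rows" is a list that holds one entry, the list of rows, each a list of 4 numbers: the shift along the world's x, y, z in cm, then the turn about the world's z in rad. In form: [[[x, y, z, turn], ...]]. A call has 1 to 8 rows; each row shifts and turns the commanded pose from where the row before left it; what a row does not reach is not made up. A row lasts 1/10 s, in which the tool goes at most 50 mm and 8.59 degrees, less where a joint would pass 70% of its speed; a pose out of reach is approached as far as the arm can. A call with a gripper value outside its range is refused whole. "gripper" is the opening, from 0 (shut) to 1 (fully open), set as the call begins (left out, the last holds). The fingers move at their own pace and stop on an object; "squeeze" is the grip in N (left out, the last holds). Time passes only in rows, so rows that do not move let the fingers close. It gives the time, the measured TCP pose, the force, the opening and the grip force at its end, in the units of the state.
- r.get_obs(): the state, without advancing time (a new reading comes with each control period).
- r.capture(name): name is "scene" or "side" or "wrist"; returns the picture (420x560x3 uint8, red, green, blue); there is no depth.
- r.camera_params(name): a dict with "mtx" (3x3 intrinsics, pixels), "k1" (the pictures are not rectified: a ray, as slopes to the right and down, at radius r is drawn at 1 + k1 r^2 times it, then the intrinsics apply), "eye" and "orientation" of the camera in the world. Camera axes: x right, y up, looking along -z (the intrinsics and any distortion apply to the point x, -y, -z); pixel columns grow to the right and rows downward; lengths in m; the calibration is good to about 2 mm. A picture is of the moment at which its call begins: read the wrist's pose just before it. camera_params takes no time and is no camera call; for the wrist camera it gives the pose at the moment of the call.
- r.finish_job(): hands the job in; it is judged then, once.
The state is a dict: "clock": time; "q": joint angles; "joint_velocities": joint speeds; "tau": joint torques, N m; "eef_pos": TCP position; "tcp_rot": TCP orientation; "ft_force": force on the tool from outside, world axes, zero at the start; "torque": the same for the moment, N m; "finger_gap": finger opening in m; "grip_force": force on a finger pad.
Only numpy, scipy, OpenCV 4.12 (cv2) and the standard library are available. Lean on these libraries where they do the work, as an engineer would, in place of code of your own. Each camera call takes 0.05 s, during which the arm holds its last target. There are 200 camera calls.

## Task

The pot gauge's clamp knob has a left-hand thread: loosen it by turning it clockwise (seen from above), never tightening it, until the line engraved on the knob's pointed end stands at the line engraved on the collar under it. Then push the freed bar by its upright tab until its ball tip gently touches the pot and stays resting against it, without shoving the pot or pressing hard on its soft clay. Let go and leave the other things on the board alone.

Things in the scene. Friction and masses are not known exactly. Their poses are not given: they have to be found in the camera images.
- knob (a joint): The aluminium clamp knob on top of the gauge: turning angle in rad about the vertical axis, growing CLOCKWISE seen from above (which loosens, left-hand thread). It starts tight somewhere between 0 and 0.35. Tightening it further (below -0.1) would strain the thread. The knob rises 1.2 mm per rad of clockwise turn. Turning it takes about 0.15 to 0.3 N m.
- knob_grip (a point): Point on the knob's vertical turning axis at the height to grip. The knob is an upright bar 14 mm thick, 46 mm long, with a pointed nose standing 5 mm further out at one end; its top is 14 mm above this point, its underside 16 mm below, and the collar's top 24 mm below (tight). The x axis runs along the bar to the pointed, engraved end; z is up. Grip it across its 14 mm thickness (along y).
- knob_line (a point): The outer end of the dark line engraved on the knob's top at its pointed end, 26 mm from the turning axis along the knob's x axis. Same axes as knob_grip.
- collar: Fixed aluminium collar disc under the knob, 84 mm in diameter and 6 mm thick, origin at the centre of its underside, on the knob's axis. One dark radial line is engraved on its top from 27 to 42 mm out, along the collar's own +x axis: the release mark. Where that line points differs from time to time; it lies 1.8 to 2.5 rad clockwise of where the knob's line stands at joint value 0.
- bar (a joint): The gauge's steel sliding bar: its position in m, growing as it moves level towards the pot (range 0 to 0.09, starting between 0 and 0.01). The screw holds it fast (against some 15 N) until the knob has been turned clockwise to about 1.1; at the mark it slides with a steady drag of about 2 N and stays where it is left.
- tab (a point): Centre of the grip of the bar's upright tab, at the end away from the pot. The tab is a plate 12 mm thick along the bar, 30 mm wide across it and 52 mm tall; its top is 17 mm above this point and the bar's top is 34 mm below. y axis: the bar's sliding direction, towards the pot; z up. The knob's axis is 160 mm ahead of it less the bar's travel so far.
- tip (a point): The foremost point of the bar's 14 mm ball tip, which touches the pot; axes as the tab.
- pot: Unfired pot of soft clay, 140 mm across with straight upright sides, 100 mm tall, 2.2 kg, on a round bat 190 mm across and 16 mm thick; origin at the centre of its foot. Hand thrown: its wall stands up to 3 mm off the circle about the origin, which way is not known, so contact must be felt; 1 mm past first contact is too hard. Starts 15 to 50 mm ahead of the tip. Keep the force well below 10 N.
- gauge: The gauge's grey stand, fixed to the 18 mm board, base 110 x 130 x 16 mm, 78 mm tall under the collar; origin at the centre of its underside. y axis: along the bar, towards the pot.
- rib: A wooden rib lying on the board, 50 x 90 x 8 mm, a bystander.
- jar: A closed jar, 60 mm across and 75 mm tall, a bystander.
- scraper: A scraper with a wooden handle 140 x 16 x 14 mm and a short steel blade, a bystander.

How it is judged:
On the way, in this order (a step that is already met when the one before it is completed fails the run):
1. the knob is turned clockwise to the mark (lines within 10 degrees) and let go, the bar not yet moved (angle between the x axis of knob_line and the x axis of collar, either way round below 0.17 rad and value of joint knob above 1.2 rad and contact force between the fingers and anything else below 0.5 N and distance of tip from where it was at the start of the episode below 0.003 m), for 0.2 s.
2. the ball tip is brought against the pot (contact force between bar and pot above 0.3 N), for 0.2 s.
At the end, for the whole second after the job is handed in: The knob's engraved line stands within 10 degrees (0.17 rad) of the collar's line, having been turned clockwise; the bar's ball tip rests against the pot with more than 0.3 N; the pot is at rest within 3 mm of where it stood; everything is let go (angle between the x axis of knob_line and the x axis of collar, either way round below 0.17 rad and value of joint knob above 1.2 rad and contact force between bar and pot above 0.3 N and distance of pot from where it was at the start of the episode below 0.003 m and linear speed of pot below 0.01 m/s and velocity of joint bar below 0.005 m/s); the robot touches nothing.
It fails at once if the knob is tightened (turned anticlockwise below -0.1 rad) (value of joint knob below -0.1 rad).
It fails at once if the bar is forced along while still clamped (value of joint knob below 0.8 rad and distance of tip from where it was at the start of the episode above 0.004 m).
It fails at once if the soft pot is pressed by the tip or the robot with more than 10 N (contact force between any of bar, the fingers, the arm and pot above 10 N).
It fails at once if the pot is shoved more than 3 mm (distance of pot from where it was at the start of the episode above 0.003 m).
It fails at once if a bystander is moved more than 20 mm (distance of any of rib, jar, scraper from where it was at the start of the episode above 0.02 m).
It also fails if it takes over 72 s, if anything falls off the work surface, if the arm or the gripper's body presses on something with over 40 N, if the wrist force passes 120 N, or if a joint passes its speed limit or range.

## Working session

There is one attempt and no reset: what is moved stays moved. The work goes in short steps, Python scripts to look and compute and a tool call to move; the robot and the scene stay as the last step left them, time stands still between calls to the robot, and variables do not carry over. Pictures are saved under pics/ and viewed, at most 11 in all, crops included, and the job is handed in when it is done.

Besides the shell and the picture viewer there is one more tool, called after "Request:" as name(argument=value, ...), one argument or row to a line, values as JSON. carry_out: Moves the arm, as the interface text tells. Its arguments: {"type":"object","properties":{"rows":{"type":"array","items":{"type":"array","items":{"type":"array","items":{"type":"number"}}}},"gripper":{"type":"number"},"squeeze":{"type":"number"}},"required":["rows"]}

```bash
mkdir -p pics && cat > h.py <<'E'
import numpy as np, cv2
from scipy.spatial.transform import Rotation as R
from cell import r
def cam(n):
    p=r.camera_params(n); o=p["orientation"]; o=np.array(o)
    M=o if o.shape==(3,3) else R.from_quat(np.r_[o[1:],o[0]]).as_matrix()
    return np.array(p["mtx"]),p["k1"],np.array(p["eye"]),M
def ray(c,u,v):
    K,k1,e,M=c
    x=cv2.undistortPoints(np.array([[[u,v]]],float),K,np.array([k1,0,0,0.]))[0,0]
    return e,M@np.array([x[0],-x[1],-1])
def atz(c,u,v,z):
    e,d=ray(c,u,v); return e+d*(z-e[2])/d[2]
def tri(c1,p1,c2,p2):
    e1,d1=ray(c1,*p1);e2,d2=ray(c2,*p2)
    s=np.linalg.lstsq(np.c_[d1,-d2],e2-e1,rcond=None)[0]
    a=e1+s[0]*d1;b=e2+s[1]*d2
    return (a+b)/2,np.linalg.norm(a-b)
def proj(c,P):
    K,k1,e,M=c; q=M.T@(np.array(P)-e); x=np.array([q[0],-q[1]])/-q[2]
    x=x*(1+k1*(x@x)); return K[:2,:2]@x+K[:2,2]
def save(n,f): 
    im=r.capture(n); cv2.imwrite(f"pics/{f}.png",im[:,:,::-1]); return im
E
python3 - <<'E'
from h import *
a=save("scene","scene0");b=save("side","side0")
for n in("scene","side","wrist"):
    c=cam(n);print(n,c[0].tolist(),c[1],c[2],c[3][:,2])
print(r.get_obs())
E
```

```text
scene [[416.4453927171765, 0.0, 279.99419636865895], [0.0, 416.4453927171765, 206.94001837083553], [0.0, 0.0, 1.0]] -0.10076362486881715 [ 1.17981771 -0.31823947  0.65956623] [ 0.67187985 -0.34697804  0.65435748]
side [[428.78493623533774, 0.0, 280.31876746723344], [0.0, 428.78493623533774, 211.0622007064985], [0.0, 0.0, 1.0]] -0.006582594012827603 [ 0.37507029 -0.62675995  0.62759199] [-0.29476416 -0.73053714  0.61597856]
wrist [[344.75517209883435, 0.0, 279.2914241979458], [0.0, 344.75517209883435, 208.94594803656082], [0.0, 0.0, 1.0]] -0.02132236605237551 [0.14656114 0.56213468 0.37331296] [-0.29253338  0.12466227  0.94809469]
{'clock': 0.1, 'q': array([ 1.10250579e+00,  3.07512915e-01,  1.50756232e+00, -2.32038019e-06,
        1.32841024e+00, -7.35026229e-02]), 'joint_velocities': array([-0.00078499, -0.0017324 , -0.00214188,  0.00053841,  0.00077169,
        0.00136632]), 'tau': array([-7.19300388e-04, -4.58536899e+01, -2.52608854e+01, -1.18692537e-04,
        5.85453192e-03,  1.46839255e-05]), 'eef_pos': array([0.22103485, 0.53047954, 0.40385704]), 'tcp_rot': array([-2.52170616e-04,  1.96114201e-01,  9.80580606e-01, -9.12199104e-04]), 'ft_force': array([ 0.85084665, -0.94084361,  1.11460314]), 'torque': array([-0.05575585,  0.05414429,  0.02073247]), 'grip_force': 0.0, 'finger_gap': 0.08537952595006065}
```

View pics/scene0.png

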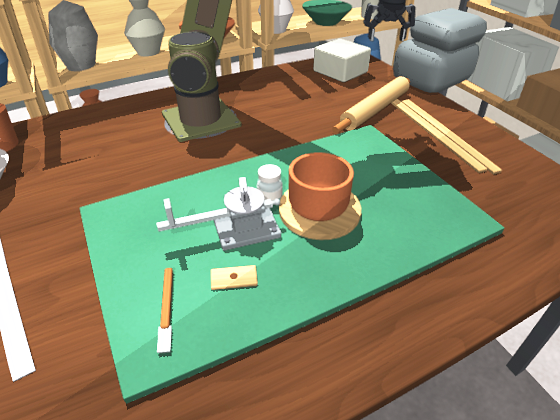

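View pics/side0.png

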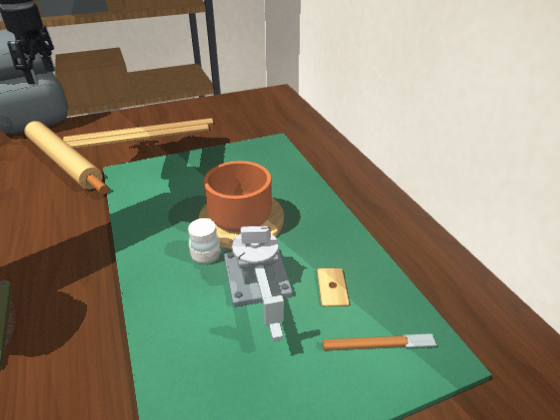

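The gauge is at about (245,215) in scene and (258,265) in side, with the tab at (168,210) and (272,307). The jar stands next to the knob. I'll enlarge both.

```bash
python3 - <<'E'
import cv2,numpy as np
a=cv2.imread("pics/scene0.png")[165:255,150:300];b=cv2.imread("pics/side0.png")[210:345,215:305]
A=cv2.resize(a,None,fx=3,fy=3,interpolation=2);B=cv2.resize(b,None,fx=3.7,fy=3.7,interpolation=2)
o=np.zeros((500,800,3),np.uint8);o[:270,:450]=A;o[:B.shape[0],460:460+B.shape[1]]=B
cv2.imwrite("pics/crop0.png",o);print(B.shape)
E
```

```text
(500, 333, 3)
```

View pics/crop0.png

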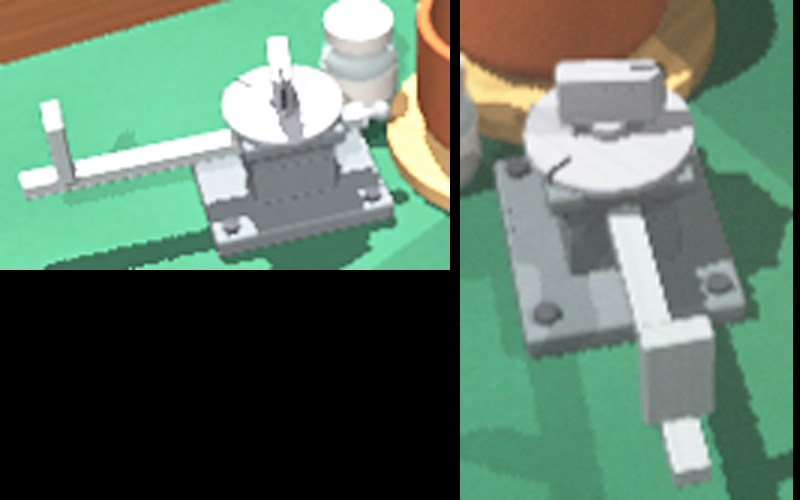

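```bash
python3 - <<'E'
from h import *
s=cam("scene");d=cam("side")
S=lambda x,y:(150+x/3,165+y/3); D=lambda x,y:(215+(x-460)/3.7,210+y/3.7)
c1=atz(s,*S(282,105),.102);c2=atz(d,*D(609,137),.102);print("collar",c1,c2,tri(s,S(282,105),d,D(609,137)))
print("collar line",atz(s,*S(235,78),.102),atz(s,*S(250,87),.102),atz(d,*D(548,180),.102),atz(d,*D(571,158),.102))
print("tabtop",tri(s,S(52,105),d,D(677,326)))
print("knob line",atz(d,*D(662,67),.14),atz(d,*D(632,68),.14),"other end top mid",atz(d,*D(557,66),.14))
print("knob ends scene",atz(s,*S(278,40),.14),atz(s,*S(284,108),.14),)
print("bar end",atz(s,*S(22,180),.06),atz(d,*D(690,478),.06))
print("pot rim", [atz(s,*p,.134) for p in((289,178),(352,178))],"tip",S(385,108),atz(s,*S(388,106),.06))
print("jar",atz(s,269,172,.093),atz(d,203,227,.093))
E
```

```text
collar [ 0.55340923 -0.07934598  0.102     ] [ 0.54557331 -0.08390192  0.102     ] (array([ 0.54740085, -0.07732744,  0.09624009]), np.float64(0.0009132571169111622))
collar line [ 0.51043313 -0.09729182  0.102     ] [ 0.52480194 -0.09162109  0.102     ] [ 0.5090788  -0.10121298  0.102     ] [ 0.52382693 -0.09102059  0.102     ]
tabtop (array([ 0.52304376, -0.23046472,  0.13494073]), np.float64(0.004016975822614963))
knob line [ 0.5727379  -0.08652684  0.14      ] [ 0.55927619 -0.0818897   0.14      ] other end top mid [ 0.52672291 -0.06718413  0.14      ]
knob ends scene [ 0.53048143 -0.07017208  0.14      ] [ 0.59946928 -0.09568114  0.14      ]
bar end [ 0.49803031 -0.25757935  0.06      ] [ 0.52109093 -0.25182654  0.06      ]
pot rim [array([0.56625871, 0.01972132, 0.134     ]), array([0.62642717, 0.13807118, 0.134     ])] tip (278.33333333333337, 201.0) [0.54339825 0.0087178  0.06      ]
jar [0.47713534 0.01591269 0.093     ] [0.4736027  0.01675785 0.093     ]
```

The knob axis is near (0.549, -0.080). The knob's line points about -23° and the collar line about -154°, so the turn is about 2.29 rad clockwise. The tool's yaw already matches the knob.

Request:
carry_out(
  rows=[
    [[2.05,-3.8,0,0],[2.05,-3.8,0,0],[2.05,-3.8,0,0],[2.05,-3.8,0,0],[2.05,-3.8,0,0],[2.05,-3.8,0,0],[2.05,-3.8,0,0],[2.05,-3.8,0,0]],
  ],
)

```text
clock: 0.9
eef_pos: [0.3855, 0.2251, 0.4045]
tcp_rot: [-0.0, 0.196, 0.981, -0.0]
ft_force: [-0.1, 0.6, 0.3]
finger_gap: 0.0853
grip_force: 0.0
```

Request:
carry_out(
  rows=[
    [[2.05,-3.8,0,0],[2.05,-3.8,0,0],[2.05,-3.8,0,0],[2.05,-3.8,0,0],[2.05,-3.8,0,0],[2.05,-3.8,0,0],[2.05,-3.8,0,0],[2.05,-3.8,0,0]],
  ],
)

```text
clock: 1.7
eef_pos: [0.5496, -0.079, 0.4043]
tcp_rot: [-0.0, 0.196, 0.981, 0.0]
ft_force: [0.8, 0.9, 0.3]
finger_gap: 0.0855
grip_force: 0.0
```

Request:
carry_out(
  rows=[
    [[0,0,0,0],[0,0,0,0],[0,0,0,0]],
  ],
)

```text
clock: 2.0
eef_pos: [0.5484, -0.0765, 0.4042]
tcp_rot: [-0.001, 0.196, 0.981, 0.0]
ft_force: [0.1, 0.3, 0.2]
finger_gap: 0.0855
grip_force: 0.0
```

```bash
python3 - <<'E'
from h import *
import pickle
c=cam("wrist");pickle.dump(c,open("w1.pkl","wb"));im=save("wrist","w1")
print(proj(c,[.549,-.08,.102]),proj(c,[.523,-.23,.135]))
u,v=map(int,proj(c,[.549,-.08,.12]));u0=max(0,u-80);v0=max(0,v-75)
cr=im[v0:v0+150,u0:u0+160,::-1];cv2.imwrite("pics/w1c.png",cv2.resize(cr,None,fx=4,fy=4,interpolation=2));print(u0,v0,cr.shape)
E
```

```text
[275.13139818 200.04421305] [ 81.99074612 254.50395128]
194 131 (150, 160, 3)
```

View pics/w1.png

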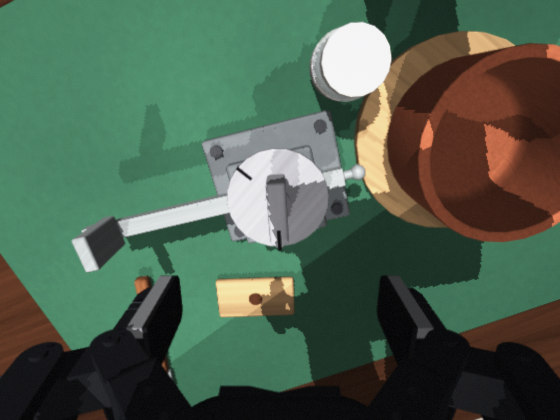

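View pics/w1c.png

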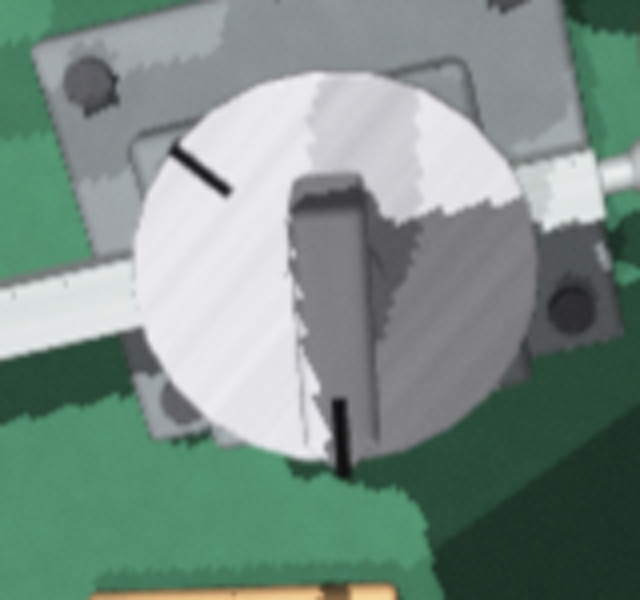

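The wrist crop shows the collar ellipse centred near (336,266), its line at (173,148) to (231,193), and the knob line at (340,400) to (343,478).

```bash
python3 - <<'E'
from h import *
import pickle
c=pickle.load(open("w1.pkl","rb"))
P=lambda x,y,z:atz(c,194+x/4,131+y/4,z)
C=np.mean([P(134,266,.102),P(538,266,.102)],0);C2=np.mean([P(336,71,.102),P(336,461,.102)],0);print(C,C2, np.linalg.norm(P(134,266,.102)-P(538,266,.102)))
l=P(173,148,.102),P(231,193,.102);k=P(343,478,.140),P(340,400,.140);e=P(327,177,.14)
a=lambda d:np.degrees(np.arctan2(d[1],d[0]))
print(l,a(l[0]-l[1]),a(l[0]-C)); print(k,a(k[0]-k[1]),a(k[0]-e),"axis from knob",k[0]-0.026*(k[0]-e)/np.linalg.norm(k[0]-e),e)
Q=lambda u,v,z:atz(c,u,v,z)
print("tab top corners",[Q(*p,.136)for p in((76,238),(88,271),(125,244),(111,219))]) 
bd=Q(228,203,.085)-Q(125,228,.085);print("bar dir",a(bd))
print("tip",Q(364,171,.075),"pot bottom-left rim",Q(358,140,.034),Q(421,150,.134))
E
```

```text
[ 0.54788728 -0.07697808  0.102     ] [ 0.54968277 -0.07772448  0.102     ] 0.08304029698401927
(array([ 0.51265903, -0.09756355,  0.102     ]), array([ 0.52555028, -0.09061856,  0.102     ])) -151.68702204878923 -149.70031460013837
(array([ 0.57601635, -0.08715982,  0.14      ]), array([ 0.56136127, -0.08164984,  0.14      ])) -20.605125622973528 -19.839258274850785 axis from knob [ 0.55155949 -0.07833587  0.14      ] [ 0.52213555 -0.06771982  0.14      ]
tab top corners [array([ 0.50934269, -0.22583671,  0.136     ]), array([ 0.53669837, -0.23272832,  0.136     ]), array([ 0.5279093 , -0.19387832,  0.136     ]), array([ 0.50643819, -0.19310249,  0.136     ])]
bar dir 81.4451531670759
tip [ 0.56193044 -0.00071772  0.075     ] pot bottom-left rim [0.54245405 0.00959643 0.034     ] [0.54564478 0.03201806 0.134     ]
```

Request:
carry_out(
  rows=[
    [[0,0,-3,0.03],[0,0,-3,0],[0,0,-3,0],[0,0,-2,0],[0,0,-1.2,0],[0,0,0,0],[0,0,0,0]],
  ],
)

```text
clock: 2.75
eef_pos: [0.5494, -0.0767, 0.2834]
tcp_rot: [0.0, 0.181, 0.983, -0.0]
ft_force: [0.5, 0.1, 0.7]
finger_gap: 0.0852
grip_force: 0.0
```

Request:
carry_out(
  rows=[
    [[0,0,0,0],[0,0,0,0],[0,0,0,0],[0,0,0,0],[0,0,0,0],[0,0,0,0],[0,0,0,0],[0,0,0,0]],
  ],
  gripper=0,
  squeeze=50,
)

```text
clock: 3.55
eef_pos: [0.5491, -0.0778, 0.2836]
tcp_rot: [0.0, 0.181, 0.983, -0.0]
ft_force: [-2.6, -2.3, 6.2]
finger_gap: 0.0136
grip_force: 76.3
```

Request:
carry_out(
  rows=[
    [[0,0,0.015,-0.12],[0,0,0.015,-0.12],[0,0,0.015,-0.12],[0,0,0.015,-0.12],[0,0,0.015,-0.12],[0,0,0.015,-0.12],[0,0,0.015,-0.12],[0,0,0,0]],
  ],
)

```text
clock: 4.35
eef_pos: [0.549, -0.0781, 0.2841]
tcp_rot: [0.001, 0.567, 0.824, -0.001]
ft_force: [-2.2, -3.9, 2.3]
finger_gap: 0.0131
grip_force: 75.6
```

Request:
carry_out(
  rows=[
    [[0,0,0.015,-0.12],[0,0,0.015,-0.12],[0,0,0.015,-0.12],[0,0,0.015,-0.12],[0,0,0.015,-0.12],[0,0,0.015,-0.12],[0,0,0.015,-0.12],[0,0,0,0]],
  ],
)

```text
clock: 5.15
eef_pos: [0.5487, -0.0782, 0.285]
tcp_rot: [0.001, 0.853, 0.522, -0.001]
ft_force: [-2.4, -4.2, 2.1]
finger_gap: 0.0133
grip_force: 75.6
```

Request:
carry_out(
  rows=[
    [[0,0,0.015,-0.12],[0,0,0.015,-0.12],[0,0,0.015,-0.12],[0,0,0.015,-0.12],[0,0,0.015,-0.11],[0,0,0,0],[0,0,0,0]],
  ],
)

```text
clock: 5.85
eef_pos: [0.5484, -0.0781, 0.2857]
tcp_rot: [0.001, 0.968, 0.252, -0.001]
ft_force: [-3.3, -4.5, 3.6]
finger_gap: 0.0135
grip_force: 75.7
```

Request:
carry_out(
  rows=[
    [[0,0,0,0],[0,0,0,0],[0,0,0,0],[0,0,0,0],[0,0,0,0],[0,0,0,0],[0,0,0,0]],
  ],
  gripper=1,
)

```text
clock: 6.55
eef_pos: [0.5492, -0.0772, 0.2855]
tcp_rot: [-0.0, 0.968, 0.251, -0.0]
ft_force: [0.1, -0.6, 0.2]
finger_gap: 0.0855
grip_force: 0.0
```

Request:
carry_out(
  rows=[
    [[0,0,2,0],[0,0,3,0],[0,0,3,0],[0,0,3,0],[0,0,1,0],[0,0,0,0],[0,0,0,0]],
  ],
)

```text
clock: 7.25
eef_pos: [0.5487, -0.0771, 0.4044]
tcp_rot: [-0.0, 0.968, 0.251, -0.001]
ft_force: [-0.2, -0.4, -0.6]
finger_gap: 0.0852
grip_force: 0.0
```

```bash
python3 - <<'E'
from h import *
import pickle
c=cam("wrist");pickle.dump(c,open("w2.pkl","wb"));im=save("wrist","w2");o=r.get_obs();print(o["eef_pos"],o["ft_force"],o["q"])
u,v=map(int,proj(c,[.549,-.078,.12]));u0=max(0,u-70);v0=max(0,v-75)
A=cv2.resize(im[v0:v0+150,u0:u0+140,::-1],None,fx=4,fy=4,interpolation=2)
s=save("side","side2")
cv2.imwrite("pics/w2c.png",A);print(u0,v0)
print("pot mid", proj(c,[.56,0,.075]))
cv2.imwrite("pics/w2b.png",cv2.resize(im[:,:,::-1],(800,600)))
E
```

```text
[ 0.54854661 -0.07709107  0.40384529] [ 0.05030425 -0.36187256  0.41959199] [-2.15891277e-01  2.79065648e-01  1.55016972e+00  3.73538122e-05
  1.31545520e+00  8.48075850e-01]
210 130
pot mid [206.87934856 136.58375181]
```

View pics/w2b.png

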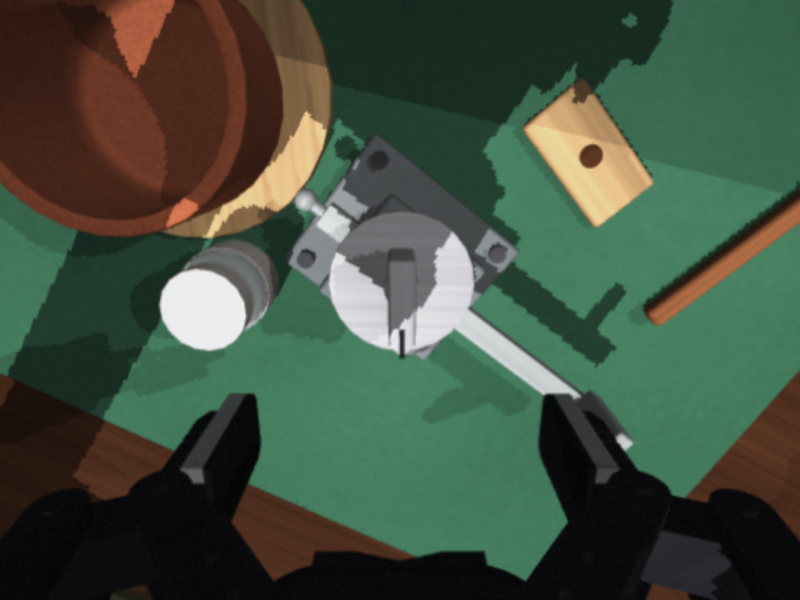

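View pics/w2c.png

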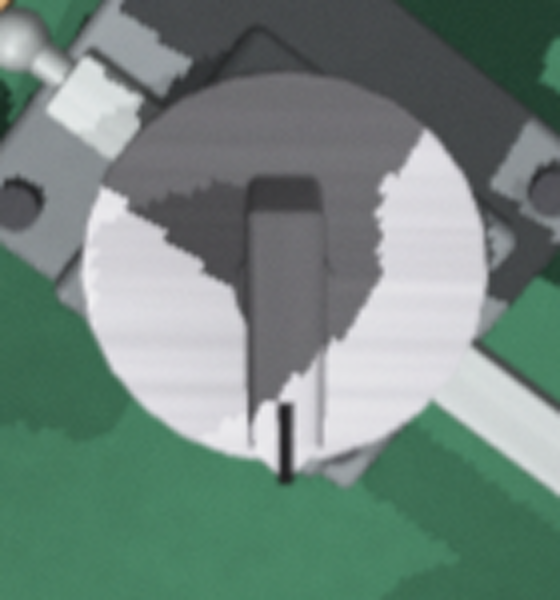

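The knob's line (286,405)–(286,484 in the crop) now stands right over the collar's line and hides it. Next I'll check the angle and estimate the pot gap while moving behind the tab.

Request:
carry_out(
  rows=[
    [[-0.44,-2.6,0,0.128],[-0.44,-2.6,0,0.128],[-0.44,-2.6,0,0.128],[-0.44,-2.6,0,0.128],[-0.44,-2.6,0,0.128],[-0.44,-2.6,0,0.128],[-0.44,-2.7,0,0.128],[0,0,0,0]],
  ],
  gripper=0,
)

```text
clock: 8.15
eef_pos: [0.5178, -0.2631, 0.4036]
tcp_rot: [-0.001, 0.764, 0.645, -0.001]
ft_force: [-0.2, -0.2, 0.3]
finger_gap: -0.0001
grip_force: 0.0
```

Request:
carry_out(
  rows=[
    [[0,0,-2,0],[0,0,-2,0],[0,0,0,0],[0,0,0,0]],
  ],
)

```text
clock: 8.55
eef_pos: [0.5183, -0.2596, 0.3646]
tcp_rot: [-0.001, 0.764, 0.645, -0.0]
ft_force: [0.2, -0.0, -0.1]
finger_gap: 0.0004
grip_force: 0.0
```

```bash
python3 - <<'E'
from h import *
import pickle
c=pickle.load(open("w2.pkl","rb"))
P=lambda x,y,z:atz(c,210+x/4,130+y/4,z)
a=lambda d:np.degrees(np.arctan2(d[1],d[0]))
k=P(286,484,.1427),P(286,405,.1427);e=P(286,177,.1427);print("knob",a(k[0]-k[1]),a(k[0]-e), "collar line would be at",[(proj(c,[.549-.0363/.0415*q,-.0775-.0201/.0415*q,.102])-[210,130])*4 for q in(.027,.042)])
s=cam("scene");d=cam("side")
pc=tri(s,(320.5,176),d,(238.5,184));print("pot",pc,atz(s,320.5,176,.134),atz(d,238.5,184,.134))
tp=P(-2,22,.078);print("tip (image)",tp)
o=r.get_obs();print(o["eef_pos"],o["tcp_rot"],o["ft_force"],o["q"])
S=save("scene","scene3");D=save("side","side3")
A=cv2.resize(S[130:270,140:300,::-1],None,fx=2.5,fy=2.5,interpolation=2)
B=cv2.resize(D[190:360,200:340,::-1],None,fx=2.8,fy=2.8,interpolation=2)
O=np.zeros((600,800,3),np.uint8);O[:A.shape[0],:A.shape[1]]=A;O[:B.shape[0],405:405+B.shape[1]]=B[:, :395]
cv2.imwrite("pics/c3.png",O)
E
```

```text
knob -150.86861980470056 -150.86979527625198 collar line would be at [array([279.08232569, 396.02193186]), array([279.00482629, 460.53366357])]
pot (array([0.57196277, 0.09504812, 0.11809987]), np.float64(0.000905674180656131)) [0.59029916 0.08239451 0.134     ] [0.56583094 0.0732554  0.134     ]
tip (image) [ 0.56251464 -0.00193127  0.078     ]
[ 0.51826352 -0.2596271   0.36457493] [-1.37190798e-03  7.64060596e-01  6.45142927e-01 -3.55552818e-04] [ 0.19928554 -0.01168856 -0.08248726] [-5.37354132e-01  3.46654908e-01  1.55292745e+00  2.35060326e-04
  1.24483601e+00 -3.69055749e-01]
```

View pics/c3.png

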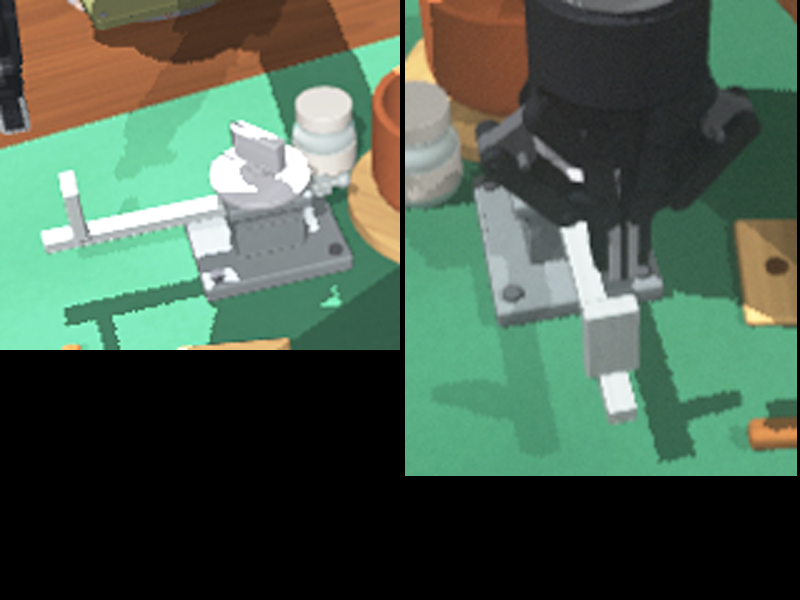

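The tab top is free at scene-crop (68,175) and the fingers hang behind and above it. I'll descend behind the tab, then approach.

Request:
carry_out(
  rows=[
    [[0,0,-2,0],[0,0,-2.5,0],[0,0,-2.5,0],[0,0,-1.6,0],[0,0,0,0],[0,0,0,0],[0,0,0,0]],
  ],
)

```text
clock: 9.35
eef_pos: [0.5192, -0.2606, 0.2812]
tcp_rot: [0.002, 0.764, 0.645, 0.001]
ft_force: [-1.1, 0.4, 0.2]
finger_gap: -0.0
grip_force: 0.0
```

Request:
carry_out(
  rows=[
    [[0.033,0.2,0,0],[0.033,0.2,0,0],[0.033,0.2,0,0],[0.033,0.2,0,0],[0,0,0,0]],
  ],
)

```text
clock: 9.85
eef_pos: [0.5197, -0.2519, 0.2796]
tcp_rot: [-0.0, 0.764, 0.645, 0.0]
ft_force: [-1.0, -0.5, 0.3]
finger_gap: 0.0003
grip_force: 0.0
```

```bash
python3 - <<'E'
from h import *
S=save("scene","scene4");D=save("side","side4")
print(r.get_obs()["eef_pos"])
A=cv2.resize(S[145:255,145:305,::-1],None,fx=5,fy=5,interpolation=2)
cv2.imwrite("pics/c4.png",A)
E
```

```text
[ 0.51972292 -0.25212611  0.27954872]
```

View pics/c4.png

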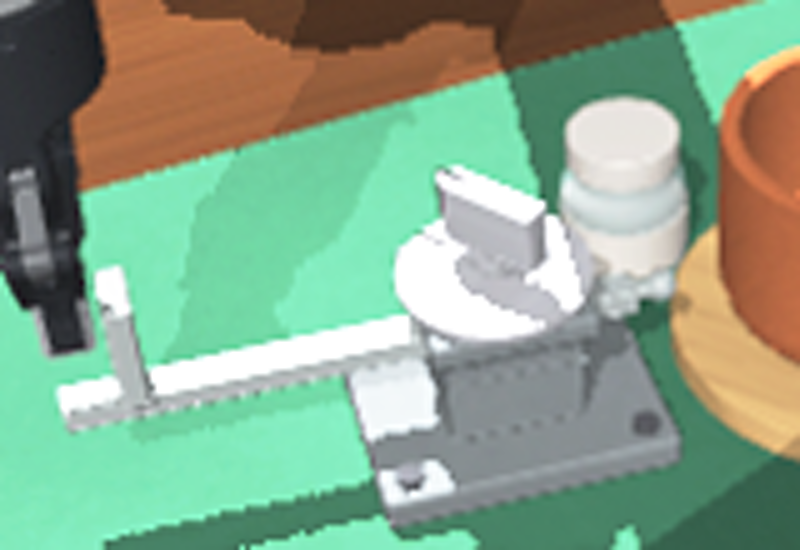

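Fingertips stand a few mm behind the tab at (90,330). The ball tip at (670,283) is roughly 20 mm short of the pot wall at x≈722. Pushing now.

Request:
carry_out(
  rows=[
    [[0.017,0.1,0,0],[0.017,0.1,0,0],[0.017,0.1,0,0],[0.017,0.1,0,0],[0.017,0.1,0,0],[0.017,0.1,0,0]],
  ],
)

```text
clock: 10.55
eef_pos: [0.5207, -0.2465, 0.2796]
tcp_rot: [0.0, 0.764, 0.645, -0.0]
ft_force: [-1.4, -2.2, 0.2]
finger_gap: -0.0002
grip_force: 1.0
```

Request:
carry_out(
  rows=[
    [[0.017,0.1,0,0],[0.017,0.1,0,0],[0.017,0.1,0,0],[0.017,0.1,0,0]],
  ],
)

```text
clock: 10.95
eef_pos: [0.5214, -0.2422, 0.2796]
tcp_rot: [-0.0, 0.764, 0.645, -0.0]
ft_force: [-1.0, -2.4, 0.2]
finger_gap: -0.0003
grip_force: 1.0
```

```bash
cat > f.py <<'E'
from h import *
F=[];
for i in range(3):
    o=r.get_obs();F.append(o["ft_force"]);r.capture("side")
d=np.array([.167,.986,0])
F=np.array(F);print(F.round(2).tolist(),"push",-(F@d).round(2),o["clock"],o["eef_pos"],"along",o["eef_pos"]@d)
E
python3 f.py
```

```text
[[-0.97, -2.44, 0.2], [-0.89, -1.53, -0.01], [-0.1, -1.19, -0.99]] push [2.57 1.66 1.19] 11.05 [ 0.52138513 -0.24204637  0.27951776] along -0.1515864045374648
```

```bash
python3 - <<'E'
from h import *
import pickle
from scipy.optimize import least_squares
s=cam("scene");d=cam("side");w=pickle.load(open("w1.pkl","rb"))
rays=[]
for n,c,rows in(("scene0",s,range(185,203,4)),("side0",d,range(188,212,4))):
    h=cv2.cvtColor(cv2.imread(f"pics/{n}.png"),cv2.COLOR_BGR2HSV)
    m=((h[:,:,0]<13)&(h[:,:,1]>140)&(h[:,:,2]>60)).astype(np.uint8)
    k,l,st,_=cv2.connectedComponentsWithStats(m); X=(320,190) if n=="scene0" else (238,200); i=l[X[1],X[0]]; print(n,st[i])
    for v in rows:
        xs=np.where(l[v]==i)[0]; print(v,xs.min(),xs.max(),end=" ")
        for u,sg in((xs.min()-.5,1),(xs.max()+.5,-1)):
            e,g=ray(c,u,v); g=g[:2]/np.hypot(*g[:2]); rays.append((e[:2],g,sg))
def f(p): return [ (g[0]*(p[1]-e[1])-g[1]*(p[0]-e[0]))+sg*.07 for e,g,sg in rays]
q=least_squares(f,[.58,.08]);print("\npot",q.x,(q.fun*1e3).round(1))
t,er=tri(w,(364,171),s,(150+388/3,165+106/3));print("tip",t,er)
t=np.array([.549,-.0775])+.078*np.array([.167,.986]);
for T in(atz(w,364,171,.078)[:2],tri(w,(364,171),s,(279.4,201.6))[0][:2]):
    b=q.x-T;a=b@[.167,.986];p=b@[.986,-.167];print(T,"gap",a-np.sqrt(.07**2-p*p),"lat",p)
E
```

```text
scene0 [ 289  170   64   51 1819]
185 289 351 189 289 350 193 289 350 197 289 349 201 290 348 side0 [ 204  161   68   67 3737]
188 205 270 192 206 270 196 206 270 200 207 270 204 207 270 208 207 269 
pot [0.56965467 0.09661872] [ 0.2 -0.9  0.4 -1.8  0.5 -0.5  0.7 -1.5  3.2 -2.4  1.6 -0.6  2.5 -0.7
  1.4 -0.8  2.4 -1.   1.3 -1.1  0.2 -3.5]
tip [ 0.56142226 -0.00078917  0.07698937] 0.0004589479826543229
[ 0.56104675 -0.00116065] gap 0.02828860931246467 lat -0.007841751524367543
[ 0.56218506 -0.00066546] gap 0.027735336520965298 lat -0.008881430124627223
```

The fit puts the initial gap at about 28 mm, with 5 to 10 mm used so far. I'll advance 9 mm and keep watching the force.

Request:
carry_out(
  rows=[
    [[0.025,0.15,0,0],[0.025,0.15,0,0],[0.025,0.15,0,0],[0.025,0.15,0,0],[0.025,0.15,0,0],[0.025,0.15,0,0]],
  ],
)

```text
clock: 11.7
eef_pos: [0.5228, -0.2331, 0.2795]
tcp_rot: [-0.0, 0.764, 0.645, -0.0]
ft_force: [-2.0, -1.6, -0.6]
finger_gap: 0.0001
grip_force: 1.0
```

```bash
python3 f.py && python3 - <<'E'
from h import *
S=save("scene","scene5")
O=np.vstack([cv2.resize(cv2.imread(f"pics/{n}.png")[185:215,250:330],None,fx=10,fy=10,interpolation=2) for n in("scene4","scene5")])
cv2.imwrite("pics/c5.png",O)
E
```

```text
[[-1.96, -1.58, -0.56], [-0.84, -1.44, -0.04], [-0.3, -0.3, 0.33]] push [1.88 1.56 0.35] 11.8 [ 0.52287635 -0.23287021  0.27951962] along -0.1422896737609152
```

View pics/c5.png

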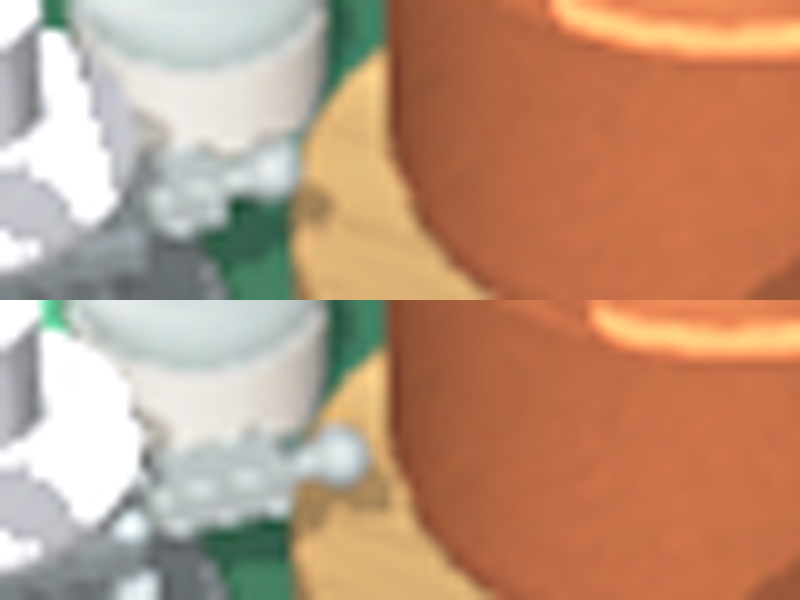

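The ball tip's right edge moved from x=297 to 368 in the crop, which is 7.1 px. It still stands clear of the pot's left edge (388).

```bash
python3 - <<'E'
from h import *
s=cam("scene");d=np.array([.167,.986,0]);t=np.array([.5615,-.001,.077])
for a in(0,.008,.012,.014,.016,.024,.028,.03):print(a,proj(s,t+a*d))
E
```

```text
0 [279.16244404 200.40835799]
0.008 [282.65923401 199.70070231]
0.012 [284.40227617 199.34799475]
0.014 [285.27245541 199.17192171]
0.016 [286.14173875 198.99603608]
0.024 [289.60989323 198.29437128]
0.028 [291.33856961 197.944668  ]
0.03 [292.20155428 197.77009924]
```

Request:
carry_out(
  rows=[
    [[0.017,0.1,0,0],[0.017,0.1,0,0],[0.017,0.1,0,0],[0.017,0.1,0,0],[0.017,0.1,0,0]],
  ],
)

```text
clock: 12.4
eef_pos: [0.5238, -0.2282, 0.2796]
tcp_rot: [0.0, 0.764, 0.645, 0.0]
ft_force: [-0.2, -2.1, 0.3]
finger_gap: -0.0001
grip_force: 1.0
```

```bash
python3 f.py
```

```text
[[-0.19, -2.05, 0.26], [-0.81, -1.09, -0.26], [-0.37, -0.99, 0.14]] push [2.05 1.21 1.04] 12.5 [ 0.523834   -0.22808587  0.27959809] along -0.1374123872963991
```

Request:
carry_out(
  rows=[
    [[0.008,0.05,0,0],[0.008,0.05,0,0],[0.008,0.05,0,0]],
  ],
)

```text
clock: 12.85
eef_pos: [0.524, -0.2268, 0.2796]
tcp_rot: [0.0, 0.764, 0.645, -0.0]
ft_force: [-1.2, -1.3, -0.2]
finger_gap: 0.0
grip_force: 1.0
```

Request:
carry_out(
  rows=[
    [[0.01,0.05,0,0]],
  ],
)

```text
clock: 12.95
eef_pos: [0.5241, -0.2263, 0.2796]
tcp_rot: [0.0, 0.764, 0.645, 0.0]
ft_force: [-1.1, -2.6, -0.5]
finger_gap: -0.0
grip_force: 1.0
```

Request:
carry_out(
  rows=[
    [[0.008,0.05,0,0]],
  ],
)

```text
clock: 13.05
eef_pos: [0.5242, -0.2257, 0.2796]
tcp_rot: [0.0, 0.764, 0.645, 0.0]
ft_force: [-0.4, -1.7, 0.7]
finger_gap: 0.0002
grip_force: 1.0
```

Request:
carry_out(
  rows=[
    [[0.005,0.03,0,0]],
  ],
)

```text
clock: 13.15
eef_pos: [0.5243, -0.2254, 0.2796]
tcp_rot: [0.0, 0.764, 0.645, 0.0]
ft_force: [-1.4, -2.4, 0.4]
finger_gap: -0.0
grip_force: 1.0
```

Request:
carry_out(
  rows=[
    [[0.007,0.04,0,0]],
  ],
)

```text
clock: 13.25
eef_pos: [0.5243, -0.225, 0.2796]
tcp_rot: [0.0, 0.764, 0.645, 0.0]
ft_force: [-0.2, -2.2, -0.1]
finger_gap: -0.0003
grip_force: 1.0
```

Request:
carry_out(
  rows=[
    [[0.007,0.04,0,0]],
  ],
)

```text
clock: 13.35
eef_pos: [0.5244, -0.2246, 0.2796]
tcp_rot: [0.0, 0.764, 0.645, 0.0]
ft_force: [0.0, -2.2, 0.7]
finger_gap: -0.0001
grip_force: 1.0
```

Request:
carry_out(
  rows=[
    [[0.007,0.04,0,0]],
  ],
)

```text
clock: 13.45
eef_pos: [0.5244, -0.2243, 0.2796]
tcp_rot: [0.0, 0.764, 0.645, -0.0]
ft_force: [-0.7, -4.2, 0.6]
finger_gap: -0.0
grip_force: 1.7
```

Request:
carry_out(
  rows=[
    [[0.007,0.04,0,0]],
  ],
)

```text
clock: 13.55
eef_pos: [0.5245, -0.2242, 0.2796]
tcp_rot: [0.0, 0.764, 0.645, -0.0]
ft_force: [-1.1, -3.9, 0.4]
finger_gap: -0.0
grip_force: 2.3
```

```bash
python3 f.py
```

```text
[[-1.12, -3.95, 0.38], [-0.55, -4.35, -0.32], [-1.5, -5.39, -0.5]] push [4.08 4.38 5.57] 13.65 [ 0.52446826 -0.22415098  0.2796118 ] along -0.13342667155666332
```

Contact is felt: the push rose from 2 N to about 5 N. I'll back off straight away.

Request:
carry_out(
  rows=[
    [[-0.05,-0.3,0,0],[-0.17,-1,0,0],[-0.17,-1,0,0],[-0.17,-1,0,0],[0,0,2,0],[0,0,4,0],[0,0,4,0],[0,0,0,0]],
  ],
)

```text
clock: 14.5
eef_pos: [0.5206, -0.2587, 0.3856]
tcp_rot: [0.006, 0.764, 0.645, 0.002]
ft_force: [0.7, -1.1, 0.0]
finger_gap: -0.0001
grip_force: 0.0
```

Request:
carry_out(
  rows=[
    [[0,0,0,0],[0,0,0,0],[0,0,0,0]],
  ],
)

```text
clock: 14.8
eef_pos: [0.5183, -0.2568, 0.3779]
tcp_rot: [-0.002, 0.764, 0.645, -0.001]
ft_force: [-0.3, -0.5, 0.7]
finger_gap: 0.0002
grip_force: 0.0
```

```bash
python3 - <<'E'
from h import *
S=save("scene","scene6");o=r.get_obs();print(o["eef_pos"],o["ft_force"])
A=cv2.resize(S[150:240,200:320,::-1],None,fx=6,fy=6,interpolation=2);cv2.imwrite("pics/c6.png",A)
E
```

```text
[ 0.51842445 -0.25673045  0.37792299] [ 0.04513116 -0.48767877 -1.03391937]
```

View pics/c6.png

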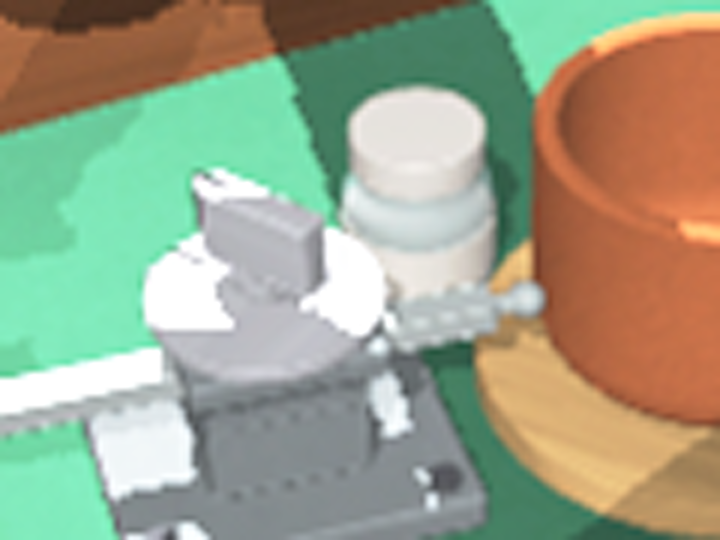

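The ball tip at (530,298) now rests against the pot wall, the pot stands where it was, and the arm is clear. I'm handing in.

```bash
python3 -c "
from cell import r
print(r.finish_job())"
```

```text
the job is handed in; nothing more can be done
None
```

I turned the knob clockwise to about -151°, matching the collar's mark, and pushed the bar until the ball tip touched the pot, with an estimated 3.5 N on the clay. The arm then backed clear and I handed the job in. The hand-in gave no verdict, and the force left on the pot is not measured.

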